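# Bolt the knife chest

### The arm

A 6-joint arm with a two-finger parallel gripper is mounted at the origin on the work surface. World frame = base frame: x ahead of the robot, y to its left, z up, the work surface at z = 0. Lengths are in mm, angles in rad, forces in N, time in s.
With the tool pointing down it reaches from about 300 to 850 mm from the base axis. Payload 4.2 kg.
Tool frame: the origin (TCP) lies on the centre line of the jaws, within the pads' length; the fingertips stand 25 mm ahead of it and the grasp point (between the pads) lies 6 mm ahead of it; y points along the fingers, x is the direction in which the jaws open and shut, and the axes are right-handed (so a half turn about y gives the same grasp; the last joint's range is limited). The gripper opens to 91 mm and grips with 3 to 60 N. Pads are 32 mm wide; open, the fingers measure 118 mm over their backs; the gripper's body (76 mm by 178 mm) begins 60 mm behind the grasp point.
Start: joints at [-1.252, 0.32, 1.565, -0, 1.257, -0.02], TCP at [191.107, -542.327, 238.976] pointing down, gripper open.
Joint ranges: [-3.11, 3.11], [-0.84, 2.01], [0.21, 2.61], [-1.34, 4.49], [0.05, 2.63], [-2.56, 2.56]. Speed limits (rad/s): [2.57, 2.57, 3.14, 3.14, 3.14, 3.14].

### API

Orientations are given as a unit quaternion [x, y, z, w].
In Python, from plant import manip gives the robot as it stands. Calls block until the motion is done:
- manip.move_to(position, orientation): joint-space move of the TCP to a pose.
- manip.move_straight(position, speed=150, frame=None, force_limit=None): straight line of the TCP; frame=None keeps the orientation; speed is the mean speed in mm/s. With force_limit (N) it stops when the force on the tool has changed by that much, and returns True; else False.
- manip.set_joints(angles): joint-space move.
- manip.grip(opening, newtons=None): finger opening in mm; newtons is the grip in N (None keeps the last); returns when the fingers have stopped.
- manip.wait(seconds).
- manip.inverse_kinematics(position, orientation): joint angles nearest the present ones, or None.
- manip.observe(): the state.
- manip.get_image(name): name is "side" or "top" or "wrist"; returns the picture (420x560x3 uint8, red, green, blue); there is no depth.
- manip.get_calibration(name): a dict with "vertical_fov" (degrees; the focal length in pixels is half the picture's height over the tangent of half this angle, whatever the lens; pixels are square), "cx", "cy" (the principal point, pixels), "R" (3x3) and "t" (3): a world point X has camera coordinates R X + t. Camera axes: x right, y down, z forward; pixel columns grow to the right and rows downward; lengths in mm; the calibration is good to about 2 mm. A picture is of the moment at which its call begins: read the wrist's pose just before it. get_calibration takes no time and is no camera call; for the wrist camera it gives the pose at the moment of the call.
A pose or a line that the arm cannot do raises manip.IKError and nothing moves.
- manip.finish_job(): hands the job in, once; it reports no verdict.
Trained networks look in the newest picture that a camera, given by its name, has taken for a name from the list of things; names that differ only in an ending like _2 or _b are one class to them, and where a whole thing is asked for, a point or a joint stands for the part that bears it (a point fixed in the world has none). Each returns a list of dicts, best first, with "confidence" (0 to 1); they miss things now and then, are a little off and sometimes report something else, mostly with a low value. They report only what shows in the picture. A call takes as long as a camera call.
- manip.boxes_of(camera, thing): "bbox" ([centre column, centre row, width, height] in pixels, round what is visible of it).
The state is a dict: "time": time; "joints": joint angles; "dq": joint speeds; "effort": joint torques, N m; "tool_pos": TCP position; "ee_rot": TCP orientation; "force": force on the tool from outside, world axes, zero at the start; "moment": the same for the moment, N m; "grip_width": finger opening in mm.
Only numpy, scipy, OpenCV 4.12 (cv2) and the standard library are available. Lean on these libraries where they do the work, as an engineer would, in place of code of your own. Each camera call takes 0.05 s, during which the arm holds its last target.

### The job

Lock the knife chest: press its spring safety catch down with one fingertip and keep it held down while the other finger pushes the bolt's thumb tab until the bolt is fully home in the keeper. Then let the catch spring all the way back up and move clear. Nothing is to be grasped or lifted: leave the kitchen things on and around the chest where they stand.

Things in the scene. Friction and masses are not known exactly. Their poses are not given: they have to be found in the camera images.
- chest: low wooden knife chest, 200 (x) by 320 (y) by 70 mm high, fixed. Origin: centre of its underside; x from its front to the hinged back, y along its length, z up. Its top, the deck (z = 70), is a light wooden lid and, past y = 68, a fixed darker end. On the deck, side by side, both along y: the spring safety catch, centred on x = -30, and the bolt, centred on x = +30
- keeper (a point): centre of the top of the steel keeper on the fixed end, at chest (30, 84, 90) mm, which the bolt's front end enters. The keeper and a like guide at chest y = 51 are 28 mm wide (x), 14 mm long (y), 20 mm above the deck; the tab never comes nearer than 35 mm to them
- catch_top (a point): centre of the flat top of the safety catch, a bar 120 mm long (chest y), 30 mm wide (chest x). Let up, it is at chest (-30, -30, 92) mm, 22 mm above the deck. It can be pressed anywhere along it, and a fingertip can slide along it while pressing. At chest y = 0 a small tooth arm (top 11 mm above the deck) reaches from it across to the bolt's comb
- catch (a joint): how far the catch is pressed straight down, in m: 0 let up, 0.010 at the bottom stop. The spring needs 2 N to start, 6 N at the bottom. The bolt is free only beyond about 0.005; let up sooner, the catch's tooth rises into the comb of the bolt and blocks it
- bolt_tab (a point): middle of the top edge of the bolt's upright thumb tab, a plate 30 mm wide (chest x), 6 mm thick (chest y), 10 to 42 mm above the deck, on the rear (-y) end of the bolt with clear space behind it; at chest (30, -45, 112) mm when joint bolt is 0. From it the bolt, 16 mm wide, top 14 mm above the deck, runs to +y, with two comb teeth on the side towards the catch
- bolt (a joint): how far the bolt is slid along chest +y towards the keeper, in m: 0 fully drawn back, 0.050 fully home against its stop. It has about 2 N of friction and stays where it is left. From 0.043 on, the catch can spring up behind the comb and lock it home
- spice_jar: small glass spice jar, 40 mm across, 55 mm high, standing on the fixed end of the chest. Loose; leave alone. Origin at the centre of its underside
- salt_shaker: white ceramic salt shaker, 38 mm across, 52 mm high, standing on a far corner of the chest lid. Loose; leave alone. Origin at the centre of its underside
- mug: blue ceramic mug, 76 mm across, 85 mm high, standing on the counter beside the chest. Loose; leave alone. Origin at the centre of its underside
- bowl: white ceramic bowl, 110 mm across, 50 mm high, standing on the counter beside the chest. Loose; leave alone. Origin at the centre of its underside
- can: food can, 66 mm across, 85 mm high, standing on the counter behind the chest. Loose; leave alone. Origin at the centre of its underside
- spatula: kitchen turner, steel blade and wooden handle, about 240 mm long, lying on the counter in front of the chest. Loose; leave alone. Origin in it, near the counter
- sauce: amber sauce bottle, 52 mm across, 130 mm high, standing on the counter beside the chest. Loose; leave alone. Origin at the centre of its underside

How it is judged:
By the outcome, as a careful person would: the job done as asked, in the order asked, and still so for the second after the job is handed in, with the robot touching nothing.
It also fails if it takes over 35 s, if anything falls off the work surface, if the arm or the gripper's body presses on something with over 40 N, if the wrist force passes 120 N, or if a joint passes its speed limit or range.

## Working session

There is one attempt and no reset: what is moved stays moved. The work goes in short steps, each a Python script; the robot and the scene stay as the last script left them, time stands still between calls to the robot, and variables do not carry over. Pictures are saved under pics/ and viewed, and the job is handed in when it is done.

```bash
ls; mkdir -p pics
python3 - <<'E'
from plant import manip
import cv2
for n in ["side","top","wrist"]:
    im=manip.get_image(n); cv2.imwrite(f"pics/{n}0.png",im[:,:,::-1])
    c=manip.get_calibration(n); print(n,c)
    for t in ["chest","keeper","catch_top","bolt_tab","spice_jar","salt_shaker"]:
        print(t,[(b["bbox"],round(b["confidence"],2)) for b in manip.boxes_of(n,t)[:2]])
s=manip.observe();print(s["time"],s["tool_pos"],s["ee_rot"],s["force"],s["grip_width"])
E
```

```text
pics
side {'vertical_fov': 49.629608393516854, 'cx': 277.8769249985833, 'cy': 205.56331085303813, 'R': array([[ 0.99346313, -0.11380781, -0.00887629],
       [-0.07033618, -0.54902994, -0.83283789],
       [ 0.08991011,  0.82801806, -0.55344581]]), 't': array([-604.35639066,  153.76802079,  989.76342899])}
chest [([265.2, 270.3, 138.1, 139.0], 0.8)]
keeper [([275.5, 242.6, 23.6, 28.9], 0.59)]
catch_top [([249.2, 254.9, 28.6, 40.6], 0.67)]
bolt_tab [([275.5, 240.6, 26.7, 29.3], 0.72), ([180.7, 295.7, 41.6, 78.4], 0.2)]
spice_jar [([262.9, 199.1, 17.1, 28.2], 0.64)]
salt_shaker [([311.2, 272.5, 21.5, 27.7], 0.92), ([276.2, 242.2, 23.5, 27.3], 0.72)]
top {'vertical_fov': 50.510340470272716, 'cx': 282.16663746436024, 'cy': 215.25392625439727, 'R': array([[ 0.00877432, -0.9999159 ,  0.00954972],
       [-0.99273421, -0.00985663, -0.11992345],
       [ 0.12000749, -0.00842808, -0.99273721]]), 't': array([  27.22948799,  591.25132322, 1123.43227206])}
chest [([319.7, 228.1, 140.2, 107.5], 0.73)]
keeper [([321.5, 227.4, 139.7, 109.9], 0.91)]
catch_top [([336.1, 231.2, 50.7, 28.3], 0.95)]
bolt_tab [([313.4, 212.9, 43.5, 20.7], 0.74)]
spice_jar [([260.4, 218.1, 16.8, 17.4], 0.72)]
salt_shaker [([365.5, 190.1, 18.6, 13.3], 0.5), ([318.4, 227.2, 139.9, 102.5], 0.25)]
wrist {'vertical_fov': 68.2948485977384, 'cx': 276.9865170608583, 'cy': 215.8985634094426, 'R': array([[ 3.32005526e-01, -9.43277403e-01,  2.67842822e-04],
       [-9.17365174e-01, -3.22819070e-01,  2.32871178e-01],
       [-2.19575655e-01, -7.75602274e-02, -9.72507554e-01]]), 't': array([-574.69320268,  -26.32426712,  389.2741889 ])}
chest []
keeper []
catch_top []
bolt_tab []
spice_jar []
salt_shaker []
1.05 [ 191.10966674 -542.31342054  238.96555085] [ 0.57715155 -0.40853345  0.40855295 -0.5771317 ] [0.53492241 0.3017287  0.38873505] 91.4044806770027
```

View images.

Run:
```python
import cv2
a=cv2.imread("pics/top0.png");cv2.imwrite("pics/topz.png",cv2.resize(a[150:310,220:420],None,fx=4,fy=4,interpolation=2)[:600])
b=cv2.imread("pics/side0.png");cv2.imwrite("pics/sidez.png",cv2.resize(b[180:330,170:370],None,fx=4,fy=4,interpolation=2))
```

```text
(no output)
```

View pics/top0.png

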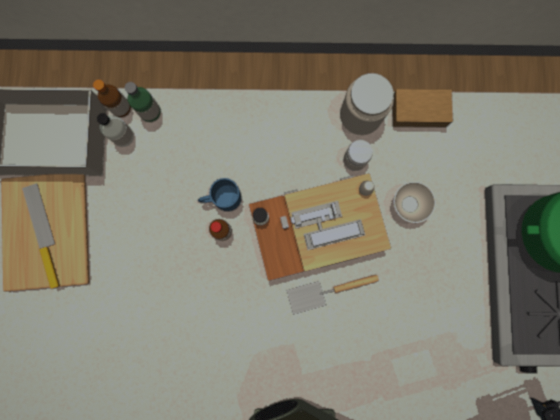

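View pics/side0.png

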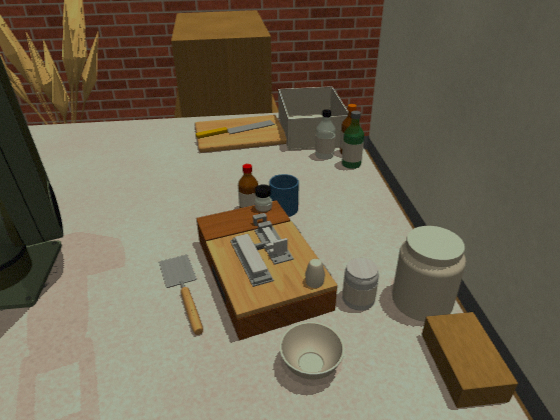

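```bash
ls pics
```

```text
side0.png
sidez.png
top0.png
topz.png
wrist0.png
```

View pics/wrist0.png

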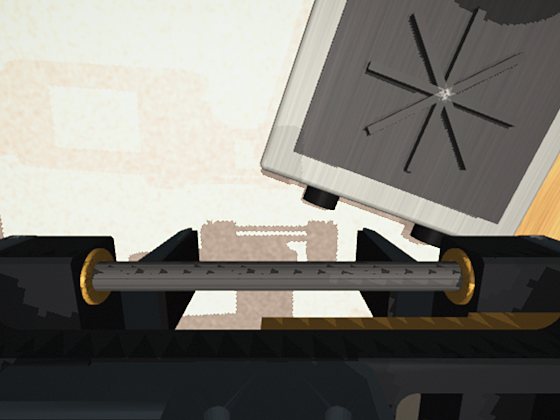

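View pics/topz.png

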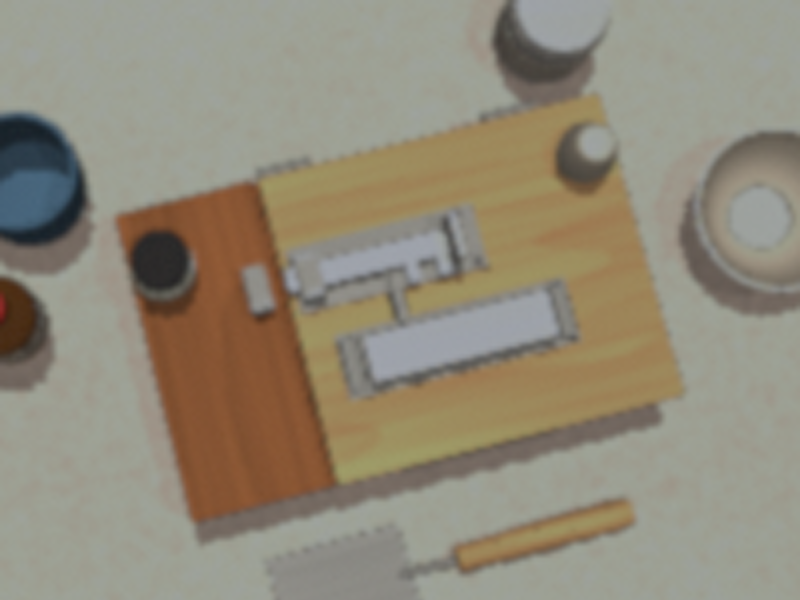

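View pics/sidez.png

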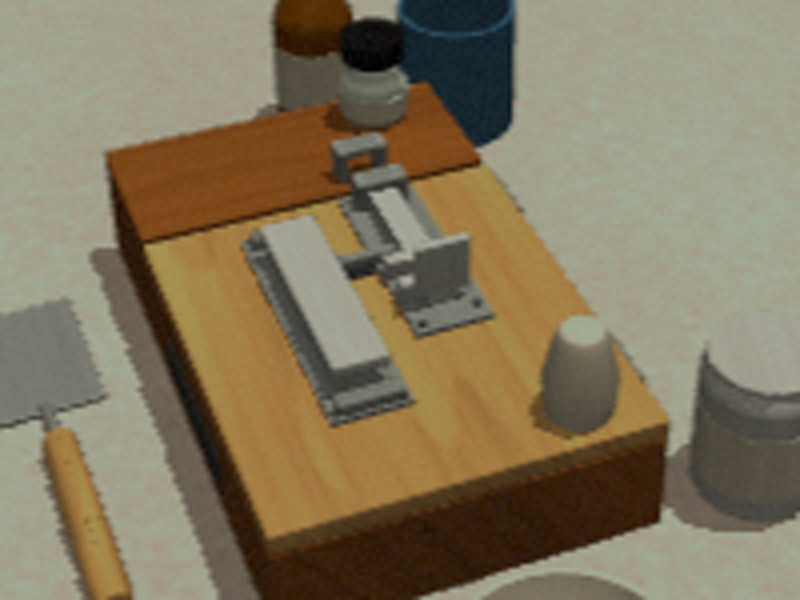

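```bash
cat > h.py <<'E'
import numpy as np, cv2
from scipy.optimize import least_squares
from scipy.spatial.transform import Rotation as Rn
def proj(c,X):
    f=210/np.tan(np.radians(c["vertical_fov"])/2)
    p=np.asarray(X)@np.asarray(c["R"]).T+c["t"]
    return f*p[:,:2]/p[:,2:]+[c["cx"],c["cy"]]
def w(p,P):
    P=np.atleast_2d(P).astype(float);c,s=np.cos(p[2]),np.sin(p[2])
    return np.c_[p[0]+c*P[:,0]-s*P[:,1],p[1]+s*P[:,0]+c*P[:,1],P[:,2]]
def fit(obs,p0):
    g=lambda p:np.concatenate([(proj(c,w(p,P))-u).ravel() for c,P,u in obs])
    r=least_squares(g,p0,loss="soft_l1"); return r.x,r.fun.reshape(-1,2) if 0 else g(r.x).reshape(-1,2)
E
python3 - <<'E'
from h import *
from plant import manip
T=manip.get_calibration("top");S=manip.get_calibration("side")
z=lambda a,o:(np.array(a)+.5)/4-.5+o
Pt=[(100,-160,70),(-100,-160,70),(-100,160,70),(100,160,70),(100,68,70),(-100,68,70)]
ut=z([(598,93),(685,395),(197,520),(117,213),(260,183),(337,483)],[220,150])
Ps=[(100,-160,70),(-100,-160,70),(-100,160,70),(100,160,70),(-100,68,70),(100,68,70)]
us=z([(665,425),(268,550),(108,152),(430,85),(147,243),(480,162)],[170,180])
for o in ([(T,Pt,ut)],[(S,Ps,us)],[(T,Pt,ut),(S,Ps,us)]):
    p,r=fit(o,[550,-30,.2]); print(p,np.degrees(p[2]),r.round(1).tolist())
print(z([(454,242)],[220,150]),proj(T,w(p,[(30,-45,112),(-30,-30,92),(30,84,90)])))
print(proj(S,w(p,[(15,-45,112),(45,-45,112)])), z([(415,243),(468,232)],[170,180]))
q=manip.observe()["ee_rot"];print(Rn.from_quat(q).as_matrix().round(3))
for k in (0,1):
    a=p[2]+k*np.pi
    x=np.array([np.cos(a),np.sin(a),0]);y=np.array([0,0,-1.]);R=np.c_[x,y,np.cross(x,y)]
    Q=Rn.from_matrix(R).as_quat()
    for P in ((30-30,-70,150),(0,-70,83.5),(0,-10,83.5)):
        t=w(p,P)[0]+[0,0,25]; print(k,t,Q.round(3),manip.inverse_kinematics(t,Q))
E
```

```text
[ 5.61680353e+02 -6.22978004e+01  2.59249729e-01] 14.853915295665262 [[1.1, -0.4], [0.9, -0.1], [-0.9, 0.6], [-0.2, 0.1], [-0.7, -1.3], [0.0, 0.6]]
[ 5.63951549e+02 -6.20266744e+01  2.54018995e-01] 14.554216348695757 [[2.1, 0.1], [-0.6, -1.7], [-0.6, 0.2], [-0.0, -0.6], [-1.0, 0.4], [2.0, 0.5]]
[ 5.62596628e+02 -6.22259241e+01  2.56844659e-01] 14.716114951960233 [[1.2, -0.6], [0.8, -0.3], [-1.0, 0.1], [-0.1, -0.4], [-0.7, -1.7], [-0.1, 0.2], [1.6, 0.1], [-1.1, -1.5], [-1.4, 0.4], [-0.8, -0.6], [-1.7, 0.6], [1.3, 0.6]]
[[333.125 210.125]] [[336.18368357 207.1027638 ]
 [335.57172167 233.06361949]
 [284.77367027 220.93408162]]
[[273.28580894 243.59965024]
 [287.35902654 240.10158471]] [[273.375 240.375]
 [286.625 237.625]]
[[ 0.332  0.     0.943]
 [-0.943 -0.     0.332]
 [ 0.    -1.    -0.   ]]
0 [ 580.37872683 -129.92966807  175.        ] [ 0.701  0.091 -0.091 -0.701] [-2.39576330e-01  3.95898687e-01  1.61556886e+00 -4.44089210e-16
  1.13012510e+00 -4.96420989e-01]
0 [ 580.37872683 -129.92966807  108.5       ] [ 0.701  0.091 -0.091 -0.701] [-2.39576330e-01  4.57627704e-01  1.70046867e+00 -4.44089210e-16
  9.83496280e-01 -4.96420989e-01]
0 [565.1369276 -71.8978875 108.5      ] [ 0.701  0.091 -0.091 -0.701] [-1.46729988e-01  4.23369045e-01  1.76093634e+00 -4.44089210e-16
  9.57287264e-01 -4.03574647e-01]
1 [ 580.37872683 -129.92966807  175.        ] [-0.091  0.701 -0.701  0.091] None
1 [ 580.37872683 -129.92966807  108.5       ] [-0.091  0.701 -0.701  0.091] None
1 [565.1369276 -71.8978875 108.5      ] [-0.091  0.701 -0.701  0.091] None
```

```bash
cat >> h.py <<'E'
def quat(a):
    x=np.array([np.cos(a),np.sin(a),0]);y=np.array([0,0,-1.])
    return Rn.from_matrix(np.c_[x,y,np.cross(x,y)]).as_quat()
E
python3 - <<'E'
from h import *
from plant import manip
p=np.array([562.6,-62.2,.2568])
manip.move_to(w(p,(0,-115,265))[0],quat(p[2]))
manip.grip(46.5)
c=manip.get_calibration("wrist");im=manip.get_image("wrist")
import pickle;pickle.dump(c,open("c1.pkl","wb"))
cv2.imwrite("pics/w1.png",im[:,:,::-1])
im=np.ascontiguousarray(im[:,:,::-1])
P=[(100,-160,70),(-100,-160,70),(-100,160,70),(100,160,70),(100,68,70),(-100,68,70),(15,-45,112),(45,-45,112),(-30,-30,92),(30,84,90)]
for u in proj(c,w(p,P)): print(u.round(1)); cv2.circle(im,tuple(int(v) for v in u),3,(0,0,255),1)
cv2.imwrite("pics/w1m.png",im)
s=manip.observe();print(s["time"],s["tool_pos"],s["grip_width"],s["force"])
E
```

```text
[364.  240.2]
[190.6 240.3]
[167.8 -94.1]
[386.8 -94.2]
[379.1  18.7]
[175.5  18.8]
[293.3 136.8]
[325.4 136.8]
[246.9 121.4]
[310.3  -9.5]
3.8833 [ 591.8244649  -173.40341376  264.99454764] 46.64926251159156 [-0.39319909 -0.59876798  0.28294343]
```

View pics/w1m.png

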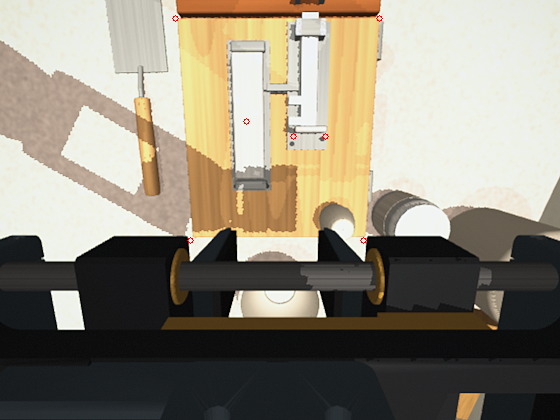

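Run:
```python
import cv2
a=cv2.imread("pics/w1.png");cv2.imwrite("pics/w1z.png",cv2.resize(a[0:150,170:370],None,fx=4,fy=4,interpolation=2))
cv2.imwrite("pics/w1y.png",cv2.resize(a[120:260,170:390],None,fx=3.5,fy=3.5,interpolation=2))
```

```text
(no output)
```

View pics/w1z.png

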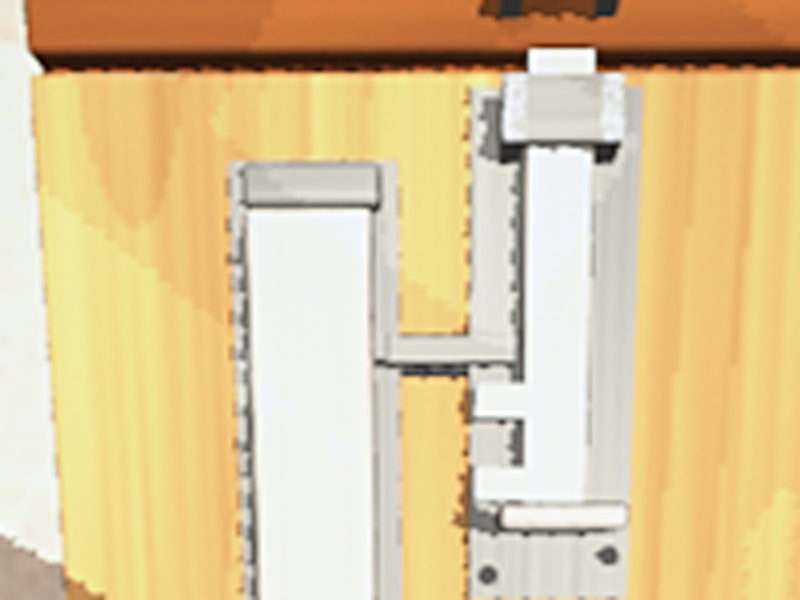

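View pics/w1y.png

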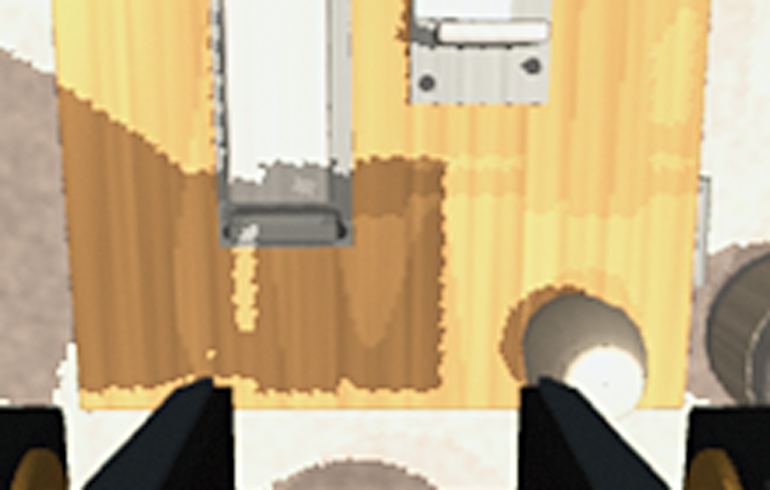

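Run:
```python
from h import *
import pickle
from plant import manip
c=pickle.load(open("c1.pkl","rb"));T=manip.get_calibration("top");S=manip.get_calibration("side")
z=lambda a,o,k=4:(np.array(a)+.5)/k-.5+o
P=[(-100,68,70),(-45,30,92),(-15,30,92),(16,58,90),(44,58,90)]
u=z([(35,70),(248,207),(372,207),(505,77),(624,77)],[170,0])
P2=[(-100,-160,70),(100,-160,70)];u2=z([(80,408),(684,408)],[170,120],3.5)
Pt=[(100,-160,70),(-100,-160,70),(-100,160,70),(100,160,70),(100,68,70),(-100,68,70)]
ut=z([(598,93),(685,395),(197,520),(117,213),(260,183),(337,483)],[220,150])
us=z([(665,425),(268,550),(108,152),(430,85),(147,243),(480,162)],[170,180])
Ps=[(100,-160,70),(-100,-160,70),(-100,160,70),(100,160,70),(-100,68,70),(100,68,70)]
W=[(c,P,u),(c,P2,u2)]
for o in (W,W+[(T,Pt,ut),(S,Ps,us)]):
    p,r=fit(o,[562,-62,.257]);print(p,r[:7].round(1).tolist())
p,r=fit(W,[562,-62,.257])
ob=z([(500,516),(628,516)],[170,0]);print(ob)
g=lambda b:(proj(c,w(p,[(15,-45+b[0],112),(45,-45+b[0],112)]))-ob).ravel()
print(least_squares(g,[0]).x,proj(c,w(p,[(15,-45,112),(45,-45,112)])))
```

```text
[ 5.63328933e+02 -5.88306791e+01  2.59638580e-01] [[-1.7, -1.5], [-0.7, 0.2], [0.3, 0.0], [0.2, -0.1], [0.8, -0.3], [-0.3, 1.7], [0.8, 1.2]]
[ 5.63172385e+02 -5.92692029e+01  2.58528505e-01] [[-1.9, -1.2], [-0.9, 0.6], [0.0, 0.5], [-0.0, 0.3], [0.5, 0.3], [-0.7, 2.0], [0.4, 1.6]]
[[294.625 128.625]
 [326.625 128.625]]
[4.17453757] [[295.1879065  133.34044876]
 [327.34956773 133.23612461]]
```

Run:
```python
from h import *
from plant import manip
p=np.array([563.2,-59.2,.2590]);q=quat(p[2])
def st(l):
    s=manip.observe();d=s["tool_pos"]-np.r_[p[:2],0];c_,s_=np.cos(p[2]),np.sin(p[2])
    f=s["force"];print(l,round(s["time"],2),"chest",round(c_*d[0]+s_*d[1],1),round(-s_*d[0]+c_*d[1],1),"tip",round(d[2]-25,2),"f",np.round([c_*f[0]+s_*f[1],-s_*f[0]+c_*f[1],f[2]],1),s["grip_width"].round(1))
manip.move_to(w(p,(0,-71,160))[0],q);st("hover")
manip.move_straight(w(p,(0,-71,97+25))[0],speed=60);st("near")
r=manip.move_straight(w(p,(0,-71,83.3+25))[0],speed=20,force_limit=20);st(r)
im=manip.get_image("side");cv2.imwrite("pics/s2.png",cv2.resize(im[180:330,170:370,::-1],None,fx=4,fy=4,interpolation=2))
im=manip.get_image("wrist");cv2.imwrite("pics/w2.png",im[:,:,::-1])
```

```text
Traceback (most recent call last):
AttributeError: 'float' object has no attribute 'round'
```

```bash
cat >> h.py <<'E'
p=np.array([563.2,-59.2,.2590]);q=quat(p[2])
def st(manip,l):
    s=manip.observe();d=s["tool_pos"]-np.r_[p[:2],0];c_,s_=np.cos(p[2]),np.sin(p[2])
    f=s["force"];print(l,round(s["time"],2),"chest",round(c_*d[0]+s_*d[1],1),round(-s_*d[0]+c_*d[1],1),"tip",round(d[2]-25,2),"f",np.round([c_*f[0]+s_*f[1],-s_*f[0]+c_*f[1],f[2]],1),s["grip_width"])
E
python3 - <<'E'
from h import *
from plant import manip
st(manip,"hover")
manip.move_straight(w(p,(0,-71,97+25))[0],speed=60);st(manip,"near")
r=manip.move_straight(w(p,(0,-71,83.3+25))[0],speed=20,force_limit=20);st(manip,r)
im=manip.get_image("side");cv2.imwrite("pics/s2.png",cv2.resize(im[180:330,170:370,::-1],None,fx=4,fy=4,interpolation=2))
im=manip.get_image("wrist");cv2.imwrite("pics/w2.png",im[:,:,::-1])
E
```

```text
hover 4.42 chest 0.8 -71.6 tip 135.89 f [-0.  -0.5  0.3] 46.935289685561415
near 5.2 chest 0.2 -71.1 tip 97.06 f [-0.3 -1.   0.3] 46.822967833764345
False 6.03 chest 0.3 -71.2 tip 83.69 f [ 1.  -0.3  4.8] 46.23358664229384
```

View pics/s2.png

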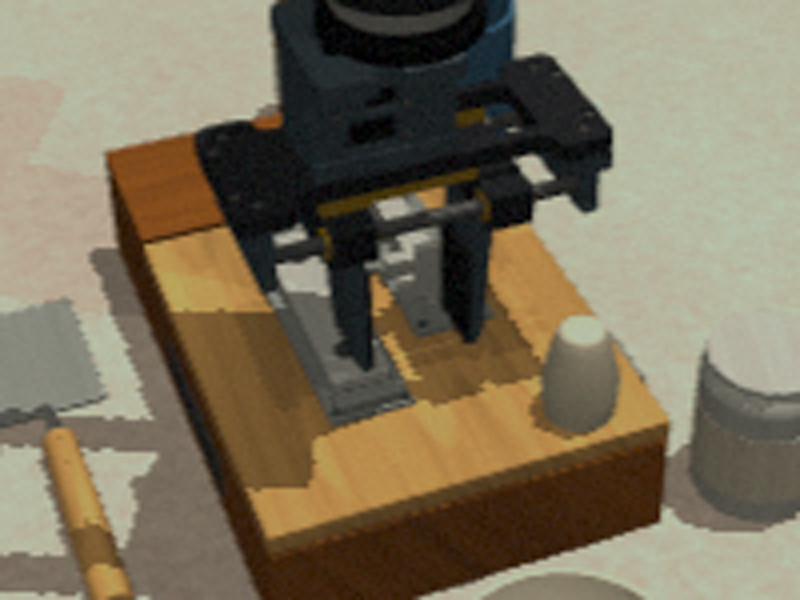

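View pics/w2.png

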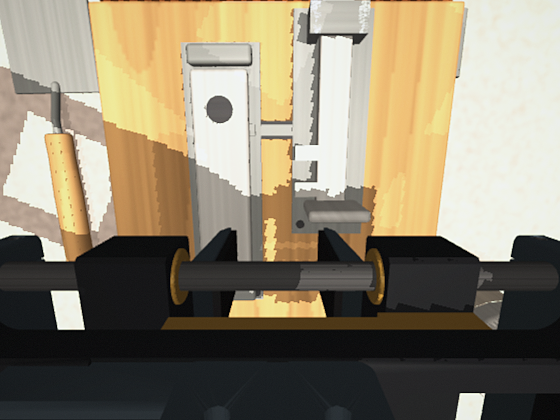

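Run:
```python
from h import *
from plant import manip
r=manip.move_straight(w(p,(0,-71,82.8+25))[0],speed=20,force_limit=20);st(manip,r)
r=manip.move_straight(w(p,(0,-40,82.8+25))[0],speed=30,force_limit=14);st(manip,r)
im=manip.get_image("wrist");cv2.imwrite("pics/w3.png",im[:,:,::-1])
if not r:
    r=manip.move_straight(w(p,(0,-4,82.8+25))[0],speed=25,force_limit=14);st(manip,r)
im=manip.get_image("wrist");cv2.imwrite("pics/w4.png",im[:,:,::-1])
im=manip.get_image("side");cv2.imwrite("pics/s4.png",cv2.resize(im[180:330,170:370,::-1],None,fx=4,fy=4,interpolation=2))
```

```text
False 6.38 chest 0.3 -71.2 tip 82.98 f [ 1.6 -0.3  5.5] 46.88902975514744
False 7.57 chest -0.1 -40.2 tip 82.86 f [-0.2 -5.   4.5] 46.60696438014261
True 8.68 chest -0.2 -14.8 tip 83.14 f [-0.2 -1.4  2.7] 46.56405537629275
```

View pics/w4.png

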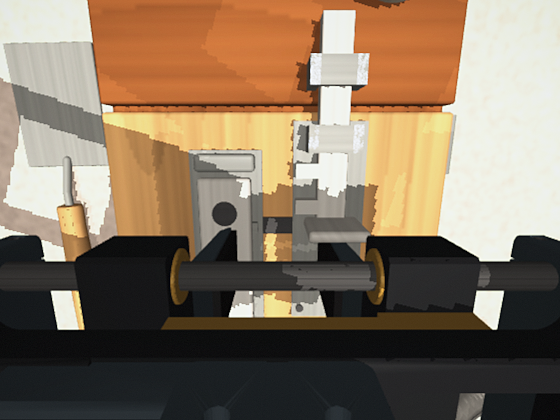

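View pics/s4.png

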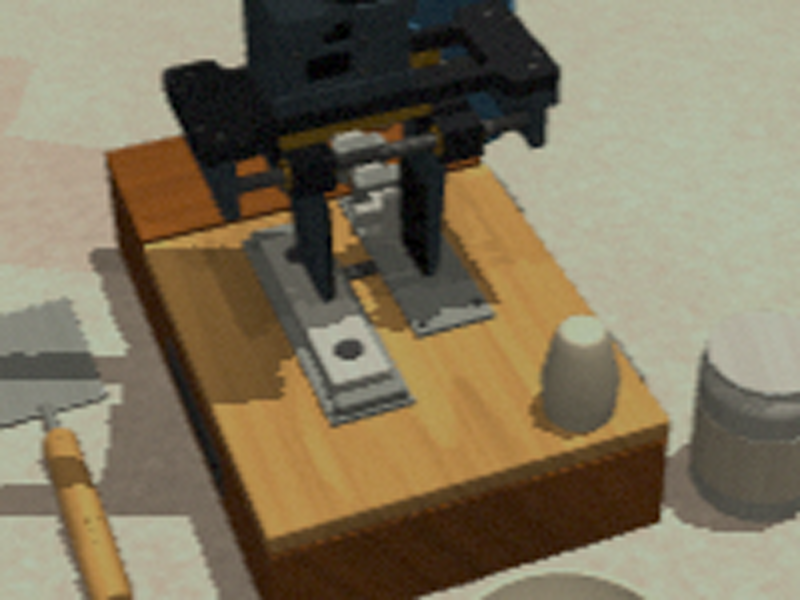

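Run:
```python
from h import *
from plant import manip
st(manip,0)
r=manip.move_straight(w(p,(0,-4,82.8+25))[0],speed=12,force_limit=18);st(manip,r)
manip.wait(.1);st(manip,1)
im=manip.get_image("wrist");cv2.imwrite("pics/w5.png",im[:,:,::-1])
# back off, catch still held, then straight up
y=-14.8
r=manip.move_straight(w(p,(0,y-6,82.8+25))[0],speed=20);st(manip,"back")
im=manip.get_image("wrist");cv2.imwrite("pics/w6.png",im[:,:,::-1])
```

```text
0 8.78 chest -0.1 -14.8 tip 83.2 f [-0.6 -0.6  3.7] 46.764469512617616
True 9.39 chest -0.0 -14.8 tip 83.6 f [ 0.4 -1.6  2.8] 46.93630476996009
1 9.49 chest -0.1 -14.9 tip 83.58 f [ 0.6 -2.1  3.5] 46.48979200143915
back 10.0 chest -0.1 -20.4 tip 82.83 f [-0.1  3.4  6.1] 46.706648038767085
```

View pics/w6.png

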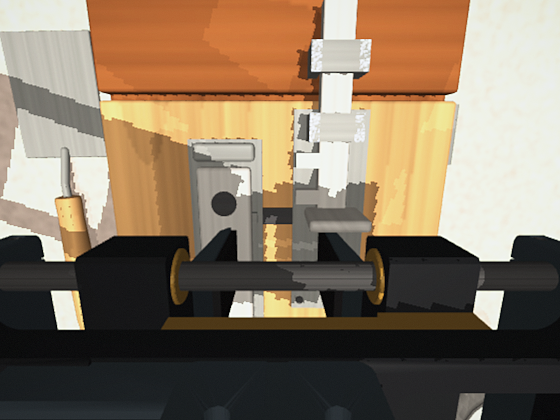

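Run:
```python
from h import *
from plant import manip
manip.move_straight(w(p,(0,-20.8,100+25))[0],speed=40);st(manip,"up")
manip.move_straight(w(p,(0,-20.8,250))[0],speed=120)
manip.move_to(w(p,(0,-115,265))[0],q);st(manip,"clear")
c=manip.get_calibration("wrist");im=manip.get_image("wrist");cv2.imwrite("pics/w7.png",cv2.resize(im[0:150,170:370,::-1],None,fx=4,fy=4,interpolation=2))
print(proj(c,w(p,[(15,5,112),(45,5,112),(15,-2,112),(-45,30,92),(-45,30,82),(-15,0,81)])).round(1), ((proj(c,w(p,[(15,5,112),(45,5,112),(15,-2,112),(-45,30,92),(-45,30,82)]))-[170,0]+.5)*4).round())
im=manip.get_image("side");cv2.imwrite("pics/s7.png",cv2.resize(im[180:330,170:370,::-1],None,fx=4,fy=4,interpolation=2))
```

```text
up 10.63 chest -0.2 -21.0 tip 99.85 f [-0.2 -0.2  0.5] 46.20013305397694
clear 12.29 chest -0.4 -115.9 tip 238.93 f [-0.1  0.7  0.2] 46.79675372523039
[[294.6  78.2]
 [328.1  78.1]
 [294.5  86.6]
 [229.8  54. ]
 [231.4  56.9]
 [262.7  90. ]] [[500. 315.]
 [634. 314.]
 [500. 348.]
 [241. 218.]
 [247. 230.]]
```

View pics/w7.png

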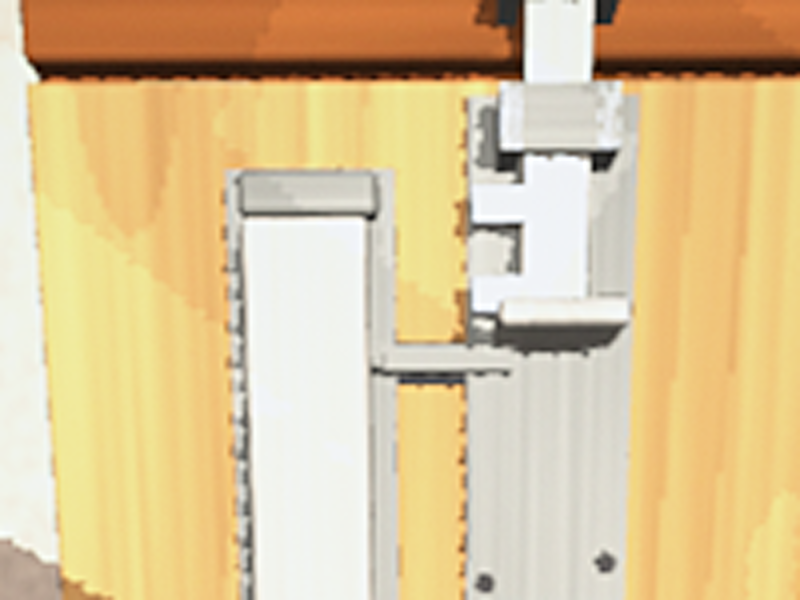

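View pics/s7.png

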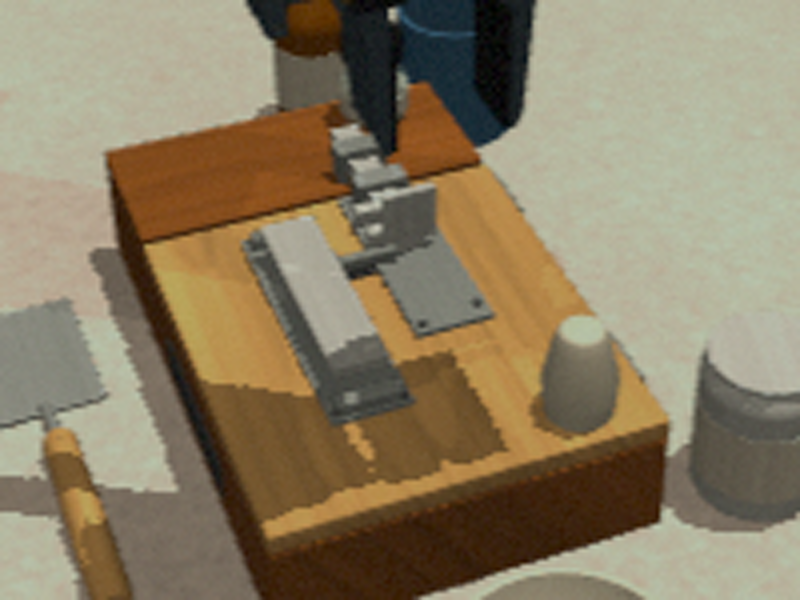

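Run:
```python
from plant import manip
print(manip.finish_job())
```

```text
the job is handed in; nothing more can be done
None
```

The knife chest is locked and the job is handed in; the clock read about 12.3 s at my last check, just before handing in.

- **Press and push:** With the fingers set about 60 mm apart, one fingertip pressed the catch down about 9 mm. The other finger pushed the bolt's tab towards the keeper. It ended against a hard stop, and a second push stopped at the same place.
- **Release:** I backed off the tab about 6 mm with the catch still held, then lifted straight up and moved clear.

**Last checks:**
- The tab appeared within about 1 mm of where it should be with the bolt fully home.
- The catch top appeared at its let-up height, with its tooth behind the comb.
- The force on the tool was about zero once clear, and the shaker and spatula had not visibly moved. I did not check the other kitchen things one by one afterwards.

**Disagreements:**
- My first estimate of the chest's position was off by about 3 mm along y until I corrected it with the wrist camera.
- Before the push, the bolt measured about 4 mm forward of fully drawn back, which was probably measurement error.
- After both force-limit stops the readings had dropped to 1–2 N along y. My evidence for the hard stop is therefore the repeated position and the picture, not the force.

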